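Feed a half-lapped rail under the hold-down spring of a bench jig

ROBOT

A 6-joint arm with a two-finger parallel gripper is mounted at the origin on the work surface. World frame = base frame: x ahead of the robot, y to its left, z up, the work surface at z = 0. Lengths are in m, angles in degrees, forces in N, time in s.
With the tool pointing down it reaches from about 0.225 to 0.725 m from the base axis. Payload 3.1 kg.
Tool frame: the origin (TCP) lies between the finger pads; the fingertips stand 17 mm ahead of it and the grasp point (between the pads) lies 2 mm behind it; z points along the fingers, x is the direction in which the jaws open and shut, and the axes are right-handed (so a half turn about z gives the same grasp; the last joint's range is limited). The gripper opens to 85 mm and grips with 20 to 120 N. Pads are 22 mm wide; open, the fingers measure 114 mm over their backs; the gripper's body (76 mm by 85 mm) begins 54 mm behind the grasp point. The pads swing forward as they close: fully open they stand 13 mm farther back than shut.
Start: joints at [67.219, 2.75, 5.684, 92.934, 0, 82.678], TCP at [0.14, 0.506, 0.248] pointing down, gripper open.
Joint ranges: [-166.93, 166.93], [-56.73, 111.36], [-69.38, 81.34], [-121.58, 131.49], [-85.45, 84.26], [-180, 180]. Speed limits (degrees/s): [159.86, 159.86, 180, 180, 180, 180].

INTERFACE

Orientations are given as a 3x3 rotation matrix whose columns are the frame's x, y, z axes.
In Python, from station import state, get_image, job_done, boxes_of, cut_out, pinpoint gives the robot as it stands. The module is installed in compiled form; this text tells all that it offers.
- The arm moves only by the shell command python3 -m inch 'ROWS' [FORCE]. ROWS is JSON, a list of rows, each a list of 7 numbers: the opening, from 0 (shut) to 1 (fully open), then the shift along the tool's x, y, z in mm, then the turn, a rotation vector about the tool's x, y, z in rad. A call has 1 to 12 rows; each row is the pose to reach, as a shift and turn from the pose measured when the call began, along the tool's axes at that moment; what a row does not reach only later rows make up. A row lasts 1/8 s, in which the tool goes at most 62.5 mm and 10.7 degrees, less where a joint would pass 70% of its speed; a pose out of reach is approached as far as the arm can. A call with a gripper value outside its range is refused whole. The fingers move at their own pace and stop on an object; FORCE is the grip in N (left out, the last holds). Time passes only in rows, so rows that repeat a pose let the fingers close. It gives the time, the measured TCP pose, the force and the opening at its end, in the units of the state.
- state(): the state, without advancing time (a new reading comes with each control period).
- get_image(name): name is "side" or "top" or "wrist"; returns a dict with "img" (420x560x3 uint8, red, green, blue), "z_map" (420x560 float32, m along the optical axis (not along the pixel's ray), 0 where there is no reading), "fx", "fy", "cx", "cy" (pixels), "cam_to_world" (4x4, takes a point from camera to world coordinates). Camera axes: x right, y down, z forward; pixel columns grow to the right and rows downward; lengths in m; the calibration is good to about 2 mm. A picture is of the moment at which its call begins.
- job_done(): hands the job in, once; it reports no verdict.
Trained networks look in the newest picture that a camera, given by its name, has taken for a name from the list of things; names that differ only in an ending like _2 or _b are one class to them, and where a whole thing is asked for, a point or a joint stands for the part that bears it (a point fixed in the world has none). Each returns a list of dicts, best first, with "confidence" (0 to 1); they miss things now and then, are a little off and sometimes report something else, mostly with a low value. They report only what shows in the picture. A call takes as long as a camera call. They do not tell look-alikes from the thing itself.
- boxes_of(camera, thing): "xyz" ([x, y, z] in m, in world coordinates, good to about 4 mm: the middle of the surface that is visible of it).
- cut_out(camera, thing): "pixels" (420x560 bool, what is visible of it).
- pinpoint(camera, thing): "xyz" ([x, y, z] in m, in world coordinates, good to about 4 mm: a listed point, or the origin of a listed thing).
The state is a dict: "t": time; "joint_pos": joint angles; "qvel": joint speeds; "effort": joint torques, N m; "ee_pos": TCP position; "eef_rot": TCP orientation; "contact_force": force on the tool from outside, world axes, zero at the start; "torque": the same for the moment, N m; "gripper_width": opening from 0.0 (shut) to 1.0 (fully open).
Only numpy, scipy, OpenCV 4.12 (cv2) and the standard library are available. Lean on these libraries where they do the work, as an engineer would, in place of code of your own. Each camera call takes 0.05 s, during which the arm holds its last target.

TASK

Load the half-lapped wooden rail into the jig for drilling without grasping it: with your fingertips press its thin tongue down hard so that the springy bed sinks, and, keeping it pressed down, push it along the channel under the wooden bridge and the steel drag spring until its front end is fully home against the end stop. Then take the fingers away. Never pick the rail up, and leave the bottle, jar and screwdriver where they are.

Things in the scene. Friction and masses are not known exactly. Their poses are not given: they have to be found in the camera images.
- jig: Plywood jig fixed to the bench, 340 x 130 x 18 mm. Origin: centre of its underside, on the bench; z up, x along its channel in the feeding direction. The channel, 47 mm wide, runs between two wooden fences 18 mm thick (tops at z = 48 mm, x = -170 to 145 mm); its floor is the springy bed (bed), and it ends at the stop. All is symmetric about y = 0.
- bridge (a point): Point on the jig: middle of the underside of the rigid wooden bridge that crosses the channel; in the jig's frame x = 70, y = 0, z = 67 mm. The bridge is 20 mm long along x (60 to 80 mm), 83 mm wide, its top at z = 89 mm. The rail must pass below it.
- stop (a point): Point on the jig: middle of the end stop's face at the raised bed's height; in the jig's frame x = 140, y = 0, z = 40 mm. The stop is a wooden block 83 mm wide across the channel end, top at z = 58 mm; its face looks back along the channel (-x of the jig).
- rail: Loose wooden rail, about 0.14 kg, 150 x 44 mm. Origin: centre of its underside; x towards its front end, z up. Thick body 32 mm high from x = -25 to 75 mm; thin tongue 20 mm high from x = -75 to -25 mm. Starts on the raised bed in the channel, front end 20 to 65 mm short of the bridge, pointing along the jig's x. Home: origin at x = 65 mm in the jig's frame (height 32 to 37 mm).
- shoulder (a point): Point on the rail: middle of the top of the tongue at the foot of the square shoulder, 25 mm behind the rail's origin and 20 mm above its underside. The shoulder, 12 mm high, faces backwards: fingertips pressing on the 50 mm long tongue can also push against it. Rail on the raised bed: its body is 5 mm too high for the bridge; bed fully down: 3 mm to spare.
- bed (a joint): How far the aluminium bed (channel floor, jig x = -160 to 135 mm) is pressed down, m: 0 raised (top at z = 40 mm in the jig's frame), 0.008 fully down on its solid stop (top at z = 32 mm). It stays level. Its spring pushes up with 8 N raised, 16 N fully down; with the rail on it about 13 N more holds it fully down.
- leaf (a joint): Lift of the drag spring, rad: 0 at rest, growing as the rail lifts it. A steel leaf 30 mm wide, hinged at the bridge's far side (jig x = 80, z = 74 mm), sloping forwards and down to a rounded end, radius 4 mm, centred at jig x = 125, z = 62 mm. It presses on the rail below it with about 8 to 10 N (lift about 0.13 to 0.2 rad).
- glue: Bystander: upright glue bottle, 52 mm diameter, 125 mm high, origin at the centre of its underside. Stands beside the jig, on the jig's -y side.
- screwjar: Bystander: upright screw jar, 60 mm diameter, 75 mm high, origin at the centre of its underside. Stands beside the jig, on the jig's -y side.
- driver: Bystander: screwdriver lying on the bench on the jig's +y side, roughly along the jig, about 200 mm long, origin under its middle.
There are look-alikes about, which are no part of the job. There is more than one size of the rail; the one meant has the size given above.

How it is judged (in metres and radians):
On the way, in this order (a step that is already met when the one before it is completed fails the run):
1. fingers press the rail down on the sinking bed, short of or at the bridge (value of joint bed above 0.004 m and contact force between the fingers and rail above 4 N and x of rail in the frame of jig below 0 m), for 0.05 s.
2. the rail passes under the bridge and lifts the drag spring (x of rail in the frame of jig above 0.052 m and value of joint leaf above 0.05 rad), for 0.05 s.
At the end, for the whole second after the job is handed in: The rail lies at rest, straight and level in the channel under the bridge and the lifted drag spring, its front end within 3 mm of the end stop, and the fingers are clear (x of rail in the frame of jig between 0.062 and 0.068 m and z of rail in the frame of jig between 0.028 and 0.039 m and angle between the x axis of rail and the x axis of jig, either way round below 0.08 rad and angle between rail's own z axis and vertical below 0.08 rad and value of joint leaf above 0.05 rad and linear speed of rail below 0.01 m/s); the robot touches nothing.
It fails at once if the rail is lifted out of the channel (z of rail in the frame of jig above 0.055 m).
It fails at once if the rail is tipped up (angle between rail's own z axis and vertical above 0.3 rad).
It fails at once if the glue bottle is moved or knocked over (distance of glue from where it was at the start of the episode above 0.02 m or angle between glue's own z axis and vertical above 0.3 rad).
It fails at once if the screw jar is moved or knocked over (distance of screwjar from where it was at the start of the episode above 0.02 m or angle between screwjar's own z axis and vertical above 0.3 rad).
It fails at once if the screwdriver is moved (distance of driver from where it was at the start of the episode above 0.03 m).
It also fails if it takes over 48 s, if anything falls off the work surface, if the arm or the gripper's body presses on something with over 40 N, if the wrist force passes 120 N, or if a joint passes its speed limit or range.

## Working session

There is one attempt and no reset: what is moved stays moved. The work goes in short steps, Python scripts to look and compute and a shell command to move; the robot and the scene stay as the last step left them, time stands still between calls to the robot, and variables do not carry over. Pictures are saved under pics/ and viewed, and the job is handed in when it is done.

```bash
mkdir -p pics
cat > h.py <<'E'
import numpy as np, cv2
from station import *
def save(n,f,crop=None,s=1):
    d=get_image(n); im=d["img"]
    if crop: im=im[crop[1]:crop[3],crop[0]:crop[2]]
    im=cv2.resize(im,None,fx=s,fy=s,interpolation=cv2.INTER_CUBIC)
    cv2.imwrite("pics/"+f,im[:,:,::-1]); return d
def px(d,p):
    c=np.linalg.inv(d["cam_to_world"])@np.r_[p,1]
    return (round(d["fx"]*c[0]/c[2]+d["cx"]),round(d["fy"]*c[1]/c[2]+d["cy"]))
E
python3 - <<'E'
from h import *
print(state())
for c in ["top","side"]:
    d=save(c,c+"1.png")
    for t in ["jig","bridge","stop","rail","shoulder","glue","screwjar","driver"]:
        for r in pinpoint(c,t): print(c,t,np.round(r["xyz"],4),round(r["confidence"],2),px(d,r["xyz"]))
E
```

```text
{'t': 0.0, 'joint_pos': array([6.72187990e+01, 2.79295776e+00, 5.58965836e+00, 9.29347238e+01,
       1.04486394e-03, 8.26769026e+01]), 'qvel': array([ 0.13472551, -0.04800939, -0.02095165,  0.04275394,  0.05384538,
       -0.0833934 ]), 'effort': array([-8.65641650e-04, -3.38777447e+01,  3.20017362e+01,  2.03649164e-02,
       -1.34062948e-04, -5.20366470e-06]), 'ee_pos': array([0.13971262, 0.50545581, 0.24709945]), 'eef_rot': array([[ 2.66532557e-01,  9.63825448e-01, -9.49593582e-04],
       [ 9.63822960e-01, -2.66534051e-01, -2.21397393e-03],
       [-2.38698344e-03, -3.25143962e-04, -9.99997098e-01]]), 'contact_force': array([-0.08648061, -0.04387523, -0.21066295]), 'torque': array([-0.02619152,  0.02505914,  0.02204108]), 'gripper_width': 1.0024303709025686}
top jig [ 0.5617 -0.0736 -0.0019] 0.85 (270, 203)
top bridge [ 0.5529 -0.0044  0.0694] 0.72 (239, 204)
top stop [0.5416 0.0677 0.0417] 0.83 (210, 210)
top rail [ 0.2699 -0.2577  0.0004] 0.8 (347, 322)
top rail [ 0.5691 -0.1451  0.0405] 0.73 (299, 198)
top rail [ 0.502  -0.4384 -0.0036] 0.73 (416, 225)
top shoulder [ 0.5723 -
[... 258 characters left out ...]
 0.5611 -0.075   0.0015] 0.58 (282, 213)
side bridge [ 0.5486 -0.0043  0.0643] 0.79 (263, 183)
side bridge [ 0.5615 -0.0745  0.0043] 0.64 (282, 212)
side rail [ 0.2693 -0.2606  0.0008] 0.75 (218, 316)
side rail [ 4.986e-01 -4.397e-01  2.000e-04] 0.59 (360, 322)
side rail [ 0.5695 -0.1471  0.0447] 0.56 (302, 215)
side shoulder [ 0.5713 -0.1682  0.0609] 0.84 (308, 214)
side shoulder [ 0.2872 -0.2262  0.0289] 0.68 (216, 293)
side shoulder [ 0.5041 -0.4022  0.0282] 0.56 (351, 300)
side glue [ 0.7184 -0.1651 -0.0028] 0.83 (350, 210)
side glue [ 0.5513 -0.0041  0.066 ] 0.7 (264, 182)
side screwjar [ 0.708  -0.0016 -0.0022] 0.58 (309, 181)
side driver [ 4.27e-01 -5.89e-02  3.00e-04] 0.85 (235, 231)
```

View pics/top1.png

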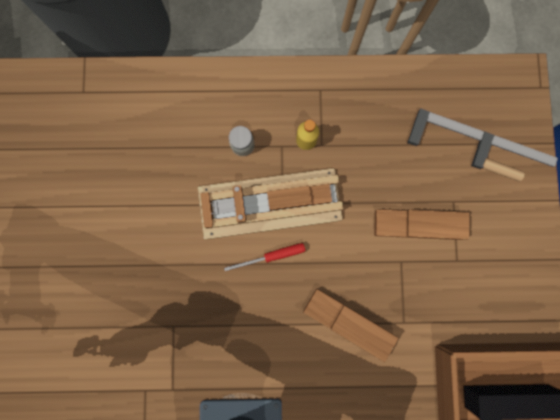

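View pics/side1.png

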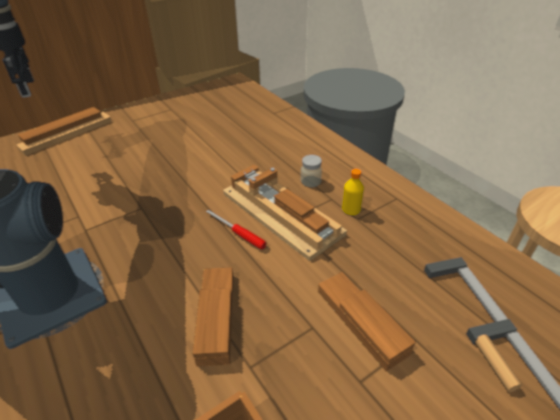

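Candidates for the rail: the one in the jig channel at top (300,197), loose ones at (422,223) and (350,322), and the thing at the side view's (65,128). The description picks the one in the channel. I'll crop it and refine the poses with depth.

Run:
```python
from h import *
d=save("top","top2.png",(190,160,350,245),5)
z=d["z_map"]; v,u=np.mgrid[:420,:560]
P=np.stack([(u-d["cx"])/d["fx"]*z,(v-d["cy"])/d["fy"]*z,z,np.ones_like(z)],-1)@d["cam_to_world"].T
P=P[...,:3]; np.save("P.npy",P)
m=(z>0)&(abs(P[...,0]-.56)<.11)&(abs(P[...,1]+.07)<.2)
def rect(lo,hi,n):
    k=m&(P[...,2]>lo)&(P[...,2]<hi); q=P[k]
    c=cv2.minAreaRect((q[:,:2]*1000).astype(np.float32)); print(n,k.sum(),c,q[:,2].mean())
rect(.010,.2,"jig all")
hs,_=np.histogram(P[m][:,2],bins=np.arange(0,.1,.004)); print(hs)
J=np.array([.5615,-.0743]); a=np.array([-.14,.99]);a/=np.hypot(*a);b=np.array([-a[1],a[0]])
q=P[m]; X=(q[:,:2]-J)@a; Y=(q[:,:2]-J)@b
for x0 in np.arange(-.18,.18,.01):
    k=(abs(Y)<.014)&(abs(X-x0)<.005); print(round(x0,3),k.sum(),np.round(np.median(q[k,2]),4) if k.any() else None)
```

```text
jig all 7376 ((534.1737060546875, -76.65773010253906), (183.7897491455078, 340.30126953125), 7.114753246307373) 0.0436677922329773
[3955  315   18  227 1637  608   49   40   44  289  458  670 1120  107
  371  361  123  340  564   34    6   40  226   50]
-0.18 44 0.0002
-0.17 32 0.0155
-0.16 30 0.0393
-0.15 36 0.0411
-0.14 47 0.0604
-0.13 53 0.0607
-0.12 51 0.0604
-0.11 46 0.0604
-0.1 43 0.0604
-0.09 53 0.0724
-0.08 48 0.0729
-0.07 52 0.0729
-0.06 51 0.0727
-0.05 53 0.0724
-0.04 51 0.0731
-0.03 51 0.073
-0.02 52 0.073
-0.01 51 0.0729
0.0 51 0.0727
0.01 49 0.0406
0.02 51 0.0407
0.03 47 0.0408
0.04 48 0.0405
0.05 48 0.0404
0.06 66 0.0421
0.07 53 0.0899
0.08 46 0.089
0.09 53 0.0723
0.1 58 0.0688
0.11 55 0.0652
0.12 59 0.0629
0.13 42 0.0641
0.14 62 0.0503
0.15 50 0.0584
0.16 31 0.0585
0.17 20 0.0175
```

View pics/top2.png

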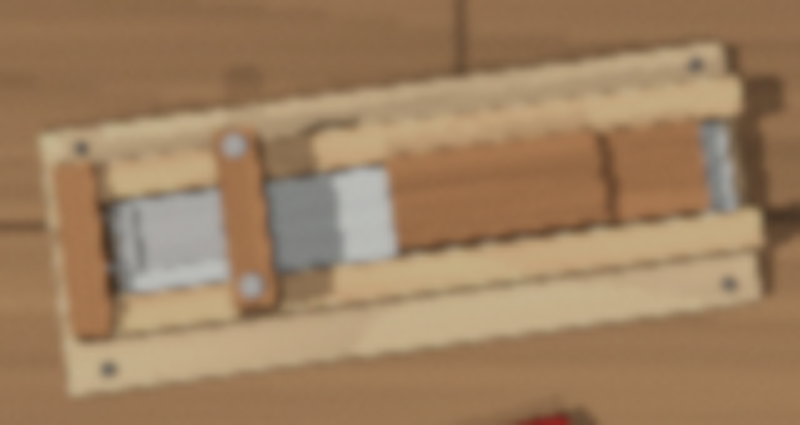

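The rail in the channel has its tongue to the right (crop 605–705) and its shoulder at crop x≈605, with body/tongue heights of 32/20 mm, a match to the description. Next I refine the axis.

Run:
```python
from h import *
P=np.load("P.npy").reshape(-1,3)
J=np.array([.5615,-.0743]); a=np.array([-.14,.99]);a/=np.hypot(*a)
for it in range(3):
    b=np.array([-a[1],a[0]])
    X=(P[:,:2]-J)@a; Y=(P[:,:2]-J)@b
    k=(P[:,2]>.012)&(P[:,2]<.1)&(abs(Y)<.072)&(abs(X)<.18)
    r=cv2.minAreaRect((P[k,:2]*1000).astype(np.float32))
    bp=cv2.boxPoints(r); e=[bp[1]-bp[0],bp[2]-bp[1]]; e=max(e,key=np.linalg.norm); e=e/np.linalg.norm(e); e*=np.sign(e[1])
    print(r,e)
    J=np.array(r[0])/1000;a=e
b=np.array([-a[1],a[0]]); X=(P[:,:2]-J)@a; Y=(P[:,:2]-J)@b
# body side midline of channel from rail top
k=(P[:,2]>.068)&(P[:,2]<.078)&(X<.04)&(X>-.15)&(abs(Y)<.04); print("body",X[k].min(),X[k].max(),Y[k].min(),Y[k].max(),k.sum())
r=cv2.minAreaRect((P[k,:2]*1000).astype(np.float32));print(r)
k=(P[:,2]>.055)&(P[:,2]<.065)&(X<-.05)&(X>-.16)&(abs(Y)<.03); print("tongue",X[k].min(),X[k].max(),Y[k].min(),Y[k].max())
k=(P[:,2]>.044)&(P[:,2]<.052)&(X<0.05)&(X>-.18)&(abs(Y)<.05)
print("fence out",np.percentile(Y[k],[1,99])); print("J",J,a,np.degrees(np.arctan2(a[1],a[0])))
s=state();R=s["eef_rot"]; print(s["ee_pos"],R.round(3))
```

```text
((560.5936279296875, -73.36001586914062), (130.53973388671875, 340.30126953125), 7.114753246307373) [-0.12385705  0.99230003]
((560.5936279296875, -73.36001586914062), (130.53973388671875, 340.30126953125), 7.114753246307373) [-0.12385705  0.99230003]
((560.5936279296875, -73.36001586914062), (130.53973388671875, 340.30126953125), 7.114753246307373) [-0.12385705  0.99230003]
body -0.09622098623782217 0.0035333365587967244 -0.02197590521596831 0.02231309660785358 804
((566.0499877929688, -119.35057830810547), (44.244384765625, 99.76439666748047), 7.338771343231201)
tongue -0.1460280088995054 -0.05594724318927863 -0.02209208135634029 0.022311282971921677
fence out [-0.04095228  0.04154512]
J [ 0.56059363 -0.07336002] [-0.12385705  0.99230003] 97.11475
[0.13994291 0.50601721 0.24831971] [[ 0.267  0.964  0.   ]
 [ 0.964 -0.267  0.   ]
 [ 0.    -0.    -1.   ]]
```

Jig is at (0.5606, −0.0734) with its x axis at 97.1°, and the rail origin is at jig x ≈ −0.071. I'll approach above the tongue with the fingers shut, first at a safe height.

```bash
python3 -m inch '[[0,-274,301,20,0,0,0.588],[0,-274,301,20,0,0,0.588],[0,-274,301,20,0,0,0.588],[0,-274,301,20,0,0,0.588],[0,-274,301,20,0,0,0.588],[0,-274,301,20,0,0,0.588],[0,-548,602,40,0,0,1.176],[0,-548,602,40,0,0,1.176],[0,-548,602,40,0,0,1.176],[0,-548,602,40,0,0,1.176],[0,-548,602,40,0,0,1.176],[0,-548,602,40,0,0,1.176]]' 40
cat > w.py <<'E'
from h import *
import sys
J=np.array([.5606,-.0734]);a=np.array([-.1239,.9923]);b=np.array([-a[1],a[0]])
s=state();p=s["ee_pos"];R=s["eef_rot"];d=p[:2]-J
print("t",round(s["t"],3),"TCP jig",np.round([d@a*1e3,d@b*1e3,p[2]*1e3],1),"F jig",np.round([s["contact_force"][:2]@a,s["contact_force"][:2]@b,s["contact_force"][2]],1),"grip",round(s["gripper_width"],3))
print(R.round(3).tolist(), "yaw err", np.degrees(np.arctan2(R[1,0],R[0,0]))-7.11)
if len(sys.argv)>1:
    x,y,z=[float(v)/1e3 for v in sys.argv[1:4]]
    t=np.r_[J+a*x+b*y,z]; print("shift mm",np.round(R.T@(t-p)*1e3,1))
    D=R.T@np.array([[-b[0],a[0],0],[-b[1],a[1],0],[0,0,0]])
    T=np.stack([np.r_[-b,0],-np.r_[a,0],[0,0,-1]],1)
    print("turn",cv2.Rodrigues(R.T@T)[0].ravel().round(4), "R ok",np.linalg.det(T))
E
python3 w.py -110 0 160
```

```text
t: 2.45
ee_pos: [0.5404, -0.1297, 0.2116]
eef_rot: [[0.992, 0.124, 0.001], [0.124, -0.992, 0.0], [0.001, -0.0, -1.0]]
contact_force: [1.0, 0.8, 0.1]
gripper_width: -0.004
t 2.45 TCP jig [-53.3  27.  211.6] F jig [ 0.7 -1.1  0.1] grip -0.004
[[0.992, 0.124, 0.001], [0.124, -0.992, 0.0], [0.001, -0.0, -1.0]] yaw err 0.02419608976283083
shift mm [27.  56.7 51.6]
turn [-0.     -0.0009  0.0003] R ok 1.0000105
```

```bash
python3 -m inch '[[0,27,57,52,0,0,0],[0,27,57,52,0,0,0],[0,27,57,82,0,0,0],[0,27,57,102,0,0,0],[0,27,57,112,0,0,0],[0,27,57,112,0,0,0]]'
python3 w.py -110 0 80
python3 - <<'E'
from h import *
d=save("side","s2.png",(200,120,400,270),4); d=save("wrist","w2.png")
E
```

```text
t: 3.2
ee_pos: [0.5739, -0.1821, 0.0993]
eef_rot: [[0.992, 0.125, -0.0], [0.125, -0.992, 0.001], [-0.0, -0.001, -1.0]]
contact_force: [0.4, 0.6, 1.1]
gripper_width: -0.002
t 3.2 TCP jig [-109.5    0.3   99.3] F jig [ 0.6 -0.5  1.1] grip -0.002
[[0.992, 0.125, -0.0], [0.125, -0.992, 0.001], [-0.0, -0.001, -1.0]] yaw err 0.06622234233418389
shift mm [ 0.3  0.5 19.3]
turn [-0.0008  0.0002  0.001 ] R ok 1.0000105
```

View pics/s2.png

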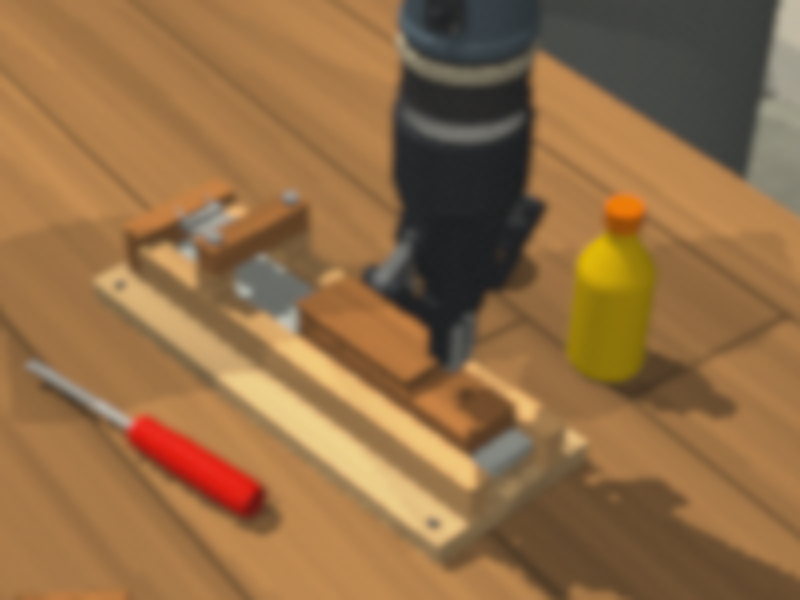

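View pics/w2.png

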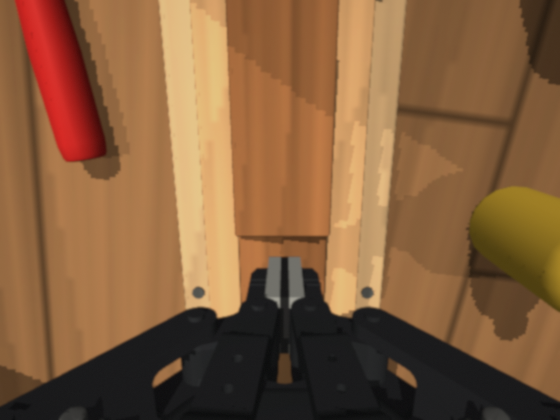

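Side view: the shut fingers stand over the tongue just behind the shoulder (crop 455,350). Wrist view: they are centred on the rail, behind the shoulder line at row 236. Descending gently now.

```bash
python3 -m inch '[[0,0,0,10,0,0,0],[0,0,0,16,0,0,0],[0,0,0,19,0,0,0],[0,0,0,19,0,0,0]]'
python3 w.py -110 0 73
```

```text
t: 3.8
ee_pos: [0.5746, -0.1826, 0.0813]
eef_rot: [[0.992, 0.125, 0.002], [0.125, -0.992, -0.0], [0.002, 0.0, -1.0]]
contact_force: [-0.8, 0.2, -0.5]
gripper_width: 0.001
t 3.8 TCP jig [-110.1   -0.4   81.3] F jig [ 0.3  0.7 -0.5] grip 0.001
[[0.992, 0.125, 0.002], [0.125, -0.992, -0.0], [0.002, 0.0, -1.0]] yaw err 0.05402774188138615
shift mm [-0.4 -0.1  8.3]
turn [ 0.0003 -0.0016  0.0008] R ok 1.0000105
```

```bash
python3 -m inch '[[0,0,0,4,0,0,0],[0,0,0,6,0,0,0],[0,0,0,6,0,0,0]]'
python3 w.py -110 0 73
```

```text
t: 4.18
ee_pos: [0.575, -0.1828, 0.0766]
eef_rot: [[0.992, 0.125, 0.003], [0.125, -0.992, -0.001], [0.003, 0.001, -1.0]]
contact_force: [-1.4, 0.9, 6.6]
gripper_width: 0.002
t 4.175 TCP jig [-110.4   -0.7   76.6] F jig [1.  1.2 6.6] grip 0.002
[[0.992, 0.125, 0.003], [0.125, -0.992, -0.001], [0.003, 0.001, -1.0]] yaw err 0.05121003536006885
shift mm [-0.7 -0.4  3.6]
turn [ 0.0011 -0.0026  0.0008] R ok 1.0000105
```

```bash
python3 -m inch '[[0,0,0,4,0,0,0],[0,0,0,8,0,0,0],[0,0,0,10,0,0,0],[0,0,0,10,0,0,0]]'
python3 w.py -110 0 69
```

```text
t: 4.68
ee_pos: [0.5752, -0.1829, 0.0697]
eef_rot: [[0.992, 0.125, 0.004], [0.125, -0.992, -0.001], [0.004, 0.002, -1.0]]
contact_force: [-5.5, 3.1, 11.8]
gripper_width: -0.004
t 4.675 TCP jig [-110.4   -1.    69.7] F jig [ 3.8  5.  11.8] grip -0.004
[[0.992, 0.125, 0.004], [0.125, -0.992, -0.001], [0.004, 0.002, -1.0]] yaw err 0.059541379895802216
shift mm [-1.  -0.4  0.7]
turn [ 0.0019 -0.0039  0.0009] R ok 1.0000105
```

```bash
python3 -m inch '[[0,0,0,5,0,0,0],[0,0,0,7,0,0,0],[0,0,0,7,0,0,0],[0,0,-3,7,0,0,0],[0,0,-7,7,0,0,0],[0,0,-12,7,0,0,0],[0,0,-18,7,0,0,0],[0,0,-24,7,0,0,0],[0,0,-30,7,0,0,0],[0,0,-36,7,0,0,0],[0,0,-42,7,0,0,0],[0,0,-45,7,0,0,0]]'
python3 w.py -70 0 69;python3 - <<'E'
from h import *
d=save("side","s3.png",(200,120,400,270),4)
E
```

```text
t: 6.18
ee_pos: [0.5729, -0.1439, 0.069]
eef_rot: [[0.992, 0.122, 0.012], [0.122, -0.992, -0.015], [0.011, 0.016, -1.0]]
contact_force: [-3.2, -8.4, 14.6]
gripper_width: -0.002
t 6.175 TCP jig [-71.5  -3.4  69. ] F jig [-7.9  4.2 14.6] grip -0.002
[[0.992, 0.122, 0.012], [0.122, -0.992, -0.015], [0.011, 0.016, -1.0]] yaw err -0.08254746198263785
shift mm [-3.4 -1.5 -0. ]
turn [ 0.0161 -0.0105 -0.0017] R ok 1.0000105
```

View pics/s3.png

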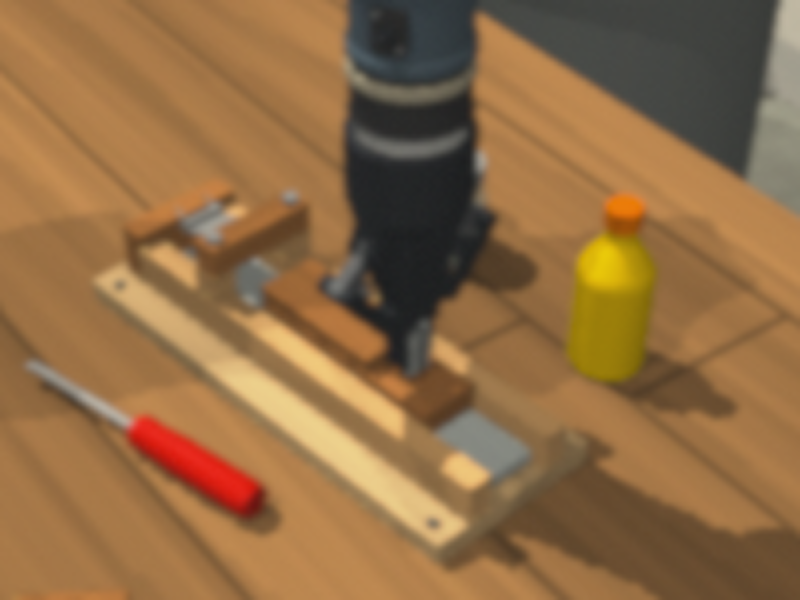

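Rail is sunk and advancing (front edge at crop ~270,285, short of the bridge at 250,240). I'll press a bit harder and correct the sideways drift while feeding.

```bash
python3 -m inch '[[0,-2,-3,10,0.016,-0.01,0],[0,-4,-3,11,0.016,-0.01,0],[0,-5,-6,11,0.016,-0.01,0],[0,-5,-11,11,0.016,-0.01,0],[0,-5,-16,11,0.016,-0.01,0],[0,-5,-21,11,0.016,-0.01,0],[0,-5,-26,11,0.016,-0.01,0],[0,-5,-31,11,0.016,-0.01,0],[0,-5,-36,11,0.016,-0.01,0],[0,-5,-41,11,0.016,-0.01,0],[0,-5,-46,11,0.016,-0.01,0]]'
python3 w.py 29 0 69;python3 - <<'E'
from h import *
d=save("side","s4.png",(200,120,400,270),4)
E
```

```text
t: 7.6
ee_pos: [0.5685, -0.1091, 0.0689]
eef_rot: [[0.993, 0.117, 0.016], [0.118, -0.993, -0.023], [0.013, 0.025, -1.0]]
contact_force: [-6.2, -16.2, 29.4]
gripper_width: -0.003
t 7.6 TCP jig [-36.4  -3.4  68.9] F jig [-15.3   8.1  29.4] grip -0.003
[[0.993, 0.117, 0.016], [0.118, -0.993, -0.023], [0.013, 0.025, -1.0]] yaw err -0.35663815286383915
shift mm [ -3.8 -65.3  -1.7]
turn [ 0.0248 -0.013  -0.0065] R ok 1.0000105
```

View pics/s4.png

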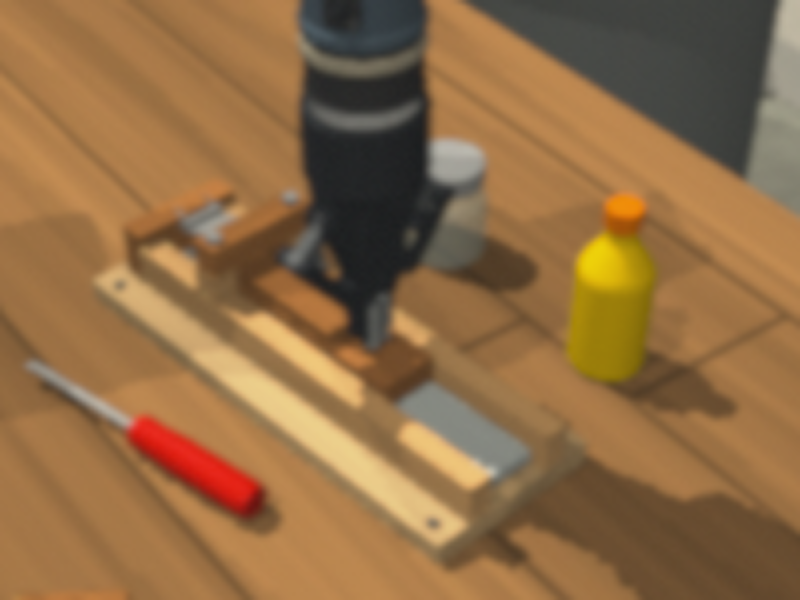

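Front end is now under the bridge (crop ~250,270), pressed with 29 N and moving freely. Continuing toward the leaf spring.

```bash
python3 -m inch '[[0,-2,-8,9,0.02,-0.01,-0.006],[0,-2,-13,9,0.02,-0.01,-0.006],[0,-2,-18,9,0.02,-0.01,-0.006],[0,-2,-23,9,0.02,-0.01,-0.006],[0,-2,-28,9,0.02,-0.01,-0.006],[0,-2,-33,9,0.02,-0.01,-0.006],[0,-2,-38,9,0.02,-0.01,-0.006],[0,-2,-43,9,0.02,-0.01,-0.006],[0,-2,-48,9,0.02,-0.01,-0.006]]'
python3 w.py 29 0 69;python3 - <<'E'
from h import *
d=save("top","t5.png",(190,160,350,245),5)
E
```

```text
t: 8.78
ee_pos: [0.5643, -0.0737, 0.069]
eef_rot: [[0.993, 0.117, 0.012], [0.118, -0.993, -0.033], [0.008, 0.034, -0.999]]
contact_force: [-11.4, -25.9, 28.4]
gripper_width: 0.0
t 8.775 TCP jig [-0.7 -3.6 69. ] F jig [-24.3  14.5  28.4] grip 0.0
[[0.993, 0.117, 0.012], [0.118, -0.993, -0.033], [0.008, 0.034, -0.999]] yaw err -0.3599643523536029
shift mm [ -3.8 -29.7  -1.1]
turn [ 0.0339 -0.0082 -0.0065] R ok 1.0000105
```

View pics/t5.png

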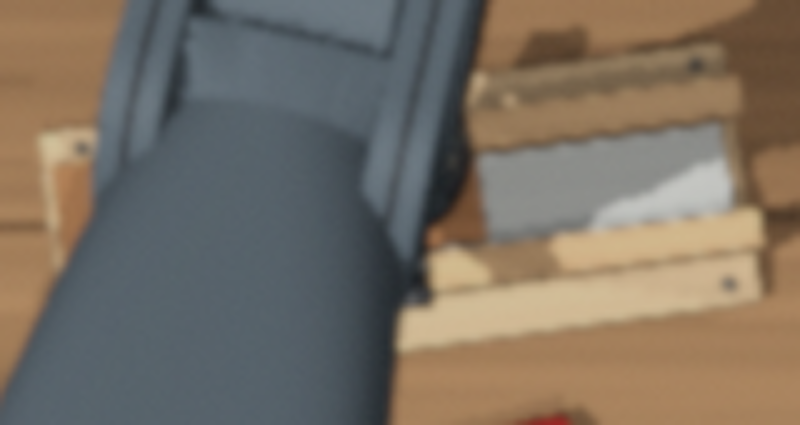

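Tail end at crop x≈480 puts the rail origin at jig x ≈ 35–39, 25–30 mm left.

```bash
python3 -m inch '[[0,-5,-12,9,0.03,-0.008,-0.006],[0,-5,-16,9,0.03,-0.008,-0.006],[0,-5,-20,9,0.03,-0.008,-0.006],[0,-5,-24,9,0.03,-0.008,-0.006],[0,-5,-28,9,0.03,-0.008,-0.006],[0,-5,-31,9,0.03,-0.008,-0.006]]'
python3 w.py 29 0 69
```

```text
t: 9.57
ee_pos: [0.5617, -0.0544, 0.0689]
eef_rot: [[0.993, 0.117, 0.015], [0.118, -0.993, -0.028], [0.012, 0.03, -0.999]]
contact_force: [-3.8, -19.4, 24.7]
gripper_width: 0.001
t 9.575 TCP jig [18.7 -3.5 68.9] F jig [-18.8   6.2  24.7] grip 0.001
[[0.993, 0.117, 0.015], [0.118, -0.993, -0.028], [0.012, 0.03, -0.999]] yaw err -0.3475904081640131
shift mm [ -3.5 -10.2  -0.4]
turn [ 0.0298 -0.0116 -0.0064] R ok 1.0000105
```

```bash
python3 -m inch '[[0,-3,-12,9,0.025,-0.01,-0.006],[0,-3,-15,9,0.025,-0.01,-0.006],[0,-3,-18,9,0.025,-0.01,-0.006],[0,-3,-21,9,0.025,-0.01,-0.006],[0,-3,-21,9,0.025,-0.01,-0.006]]'
python3 w.py 29 0 69
```

```text
t: 10.2
ee_pos: [0.5607, -0.0454, 0.0689]
eef_rot: [[0.993, 0.117, 0.013], [0.118, -0.993, -0.03], [0.009, 0.031, -0.999]]
contact_force: [-7.8, -21.1, 26.0]
gripper_width: 0.002
t 10.2 TCP jig [27.7 -3.6 68.9] F jig [-20.   10.4  26. ] grip 0.002
[[0.993, 0.117, 0.013], [0.118, -0.993, -0.03], [0.009, 0.031, -0.999]] yaw err -0.35306776003063245
shift mm [-3.6 -1.2 -0.1]
turn [ 0.0315 -0.0091 -0.0064] R ok 1.0000105
```

```bash
python3 -m inch '[[0,-3,-14,9,0.025,-0.01,-0.006],[0,-3,-17,9,0.025,-0.01,-0.006],[0,-3,-20,9,0.025,-0.01,-0.006],[0,-3,-22,9,0.025,-0.01,-0.006],[0,-3,-22,9,0.025,-0.01,-0.006]]'
python3 w.py 29 0 69
```

```text
t: 10.82
ee_pos: [0.5604, -0.0427, 0.069]
eef_rot: [[0.994, 0.113, 0.012], [0.113, -0.992, -0.048], [0.006, 0.049, -0.999]]
contact_force: [-6.4, -37.0, 23.3]
gripper_width: 0.002
t 10.825 TCP jig [30.5 -3.6 69. ] F jig [-35.9  10.9  23.3] grip 0.002
[[0.994, 0.113, 0.012], [0.113, -0.992, -0.048], [0.006, 0.049, -0.999]] yaw err -0.6220277908014138
shift mm [-3.6  1.5  0.1]
turn [ 0.049  -0.0059 -0.0111] R ok 1.0000105
```

Force on the feed axis rose to 36 N with little motion, so it appears to be home. I'll check in a picture before letting go.

Run:
```python
from h import *
d=save("side","s6.png",(210,140,350,245),5)
```

```text
(no output)
```

View pics/s6.png

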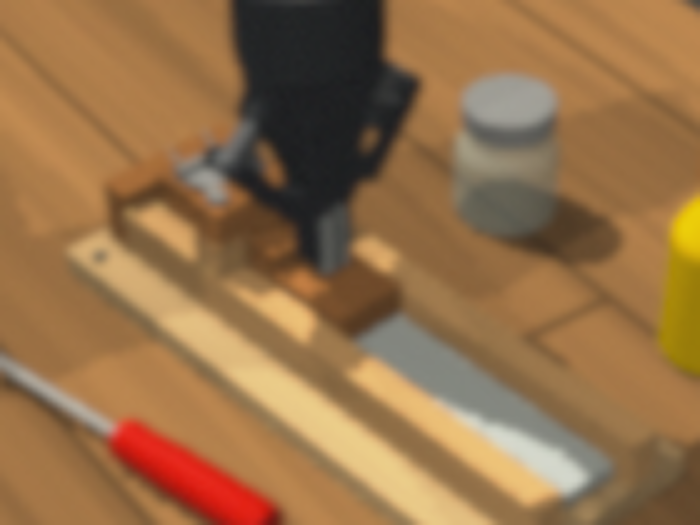

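Rail reaches past the bridge, with the tongue just behind it (crop ~340,290). One firmer push to confirm it doesn't move further.

```bash
python3 -m inch '[[0,-2,-22,9,0.02,0,0],[0,-2,-26,9,0.02,0,0],[0,-2,-26,9,0.02,0,0]]'
python3 w.py 29 0 69
```

```text
t: 11.25
ee_pos: [0.5602, -0.0422, 0.0693]
eef_rot: [[0.995, 0.097, 0.019], [0.099, -0.992, -0.083], [0.011, 0.085, -0.996]]
contact_force: [-8.5, -49.7, 24.1]
gripper_width: -0.001
t 11.25 TCP jig [31.  -3.5 69.3] F jig [-48.3  14.6  24.1] grip -0.001
[[0.995, 0.097, 0.019], [0.099, -0.992, -0.083], [0.011, 0.085, -0.996]] yaw err -1.4423912059825694
shift mm [-3.5  2.1  0.5]
turn [ 0.0849 -0.0099 -0.0258] R ok 1.0000105
```

It doesn't move: 12 N more gave only 0.5 mm of tilt, so the rail is home. I'll relax the push first, still pressed down, then lift.

```bash
python3 -m inch '[[0,-1,-16,9,0,0,0],[0,-1,-9,9,0,0,0],[0,0,-4,9,0,0,0],[0,0,-2,8,0,0,0]]'
python3 w.py 29 0 69
```

```text
t: 11.75
ee_pos: [0.5609, -0.0429, 0.0691]
eef_rot: [[0.995, 0.096, 0.023], [0.097, -0.991, -0.087], [0.014, 0.089, -0.996]]
contact_force: [-12.0, 1.2, 25.6]
gripper_width: -0.003
t 11.75 TCP jig [30.2 -4.1 69.1] F jig [ 2.7 11.7 25.6] grip -0.003
[[0.995, 0.096, 0.023], [0.097, -0.991, -0.087], [0.014, 0.089, -0.996]] yaw err -1.5142236392056763
shift mm [-4.   1.3  0.1]
turn [ 0.0895 -0.0131 -0.0272] R ok 1.0000105
```

```bash
python3 -m inch '[[0,-3,-1,7,0,0,0],[0,-4,-1,4,0,0,0],[0,-4,-1,1,0,0,0],[0,-4,-1,-3,0,0,0],[0,-4,0,-7,0,0,0]]'
python3 w.py 29 0 69
```

```text
t: 12.38
ee_pos: [0.5557, -0.0435, 0.0748]
eef_rot: [[0.995, 0.095, 0.02], [0.097, -0.991, -0.089], [0.011, 0.09, -0.996]]
contact_force: [0.8, -3.3, -1.2]
gripper_width: -0.003
t 12.375 TCP jig [30.2  1.1 74.8] F jig [-3.4 -0.4 -1.2] grip -0.003
[[0.995, 0.095, 0.02], [0.097, -0.991, -0.089], [0.011, 0.09, -0.996]] yaw err -1.5542851239435835
shift mm [1.1 0.7 5.9]
turn [ 0.0906 -0.01   -0.0277] R ok 1.0000105
```

```bash
python3 -m inch '[[0,0,2,-3,0,0,0],[0,0,5,-10,0,0,0],[0,0,8,-30,0,0,0],[0,0,12,-60,0,0,0],[0,0,60,-100,0,0,0],[0,0,110,-140,0,0,0],[0,-40,150,-160,0,0,0],[0,-80,180,-160,0,0,0],[0,-120,200,-160,0,0,0],[0,-120,200,-160,0,0,0],[0,-120,200,-160,0,0,0]]'
python3 w.py 29 0 69
python3 - <<'E'
from h import *
d=save("top","t7.png",(190,100,350,245),4)
e=save("side","s7.png",(200,120,400,270),4)
z=d["z_map"]; v,u=np.mgrid[:420,:560]
P=np.stack([(u-d["cx"])/d["fx"]*z,(v-d["cy"])/d["fy"]*z,z,np.ones_like(z)],-1)@d["cam_to_world"].T
P=P[...,:3].reshape(-1,3)
J=np.array([.5606,-.0734]);a=np.array([-.1239,.9923]);b=np.array([-a[1],a[0]])
X=(P[:,:2]-J)@a; Y=(P[:,:2]-J)@b
for x0 in np.arange(-.03,.16,.005):
    k=(abs(Y)<.012)&(abs(X-x0)<.0025); print(round(x0,3),np.round(np.median(P[k,2]),4) if k.any() else None,end="; ")
k=(P[:,2]>.05)&(P[:,2]<.060)&(X>-.04)&(X<.06)&(abs(Y)<.02);print("\ntongue",X[k].min(),np.percentile(X[k],[2,98]),X[k].max())
for c in ["top","side"]:
  for t in ["rail","shoulder","glue","screwjar","driver"]:
    for r in pinpoint(c,t):
        p=r["xyz"];q=p[:2]-J
        print(c,t,np.round(p,3),"jig",np.round([q@a,q@b],4),round(r["confidence"],2))
E
```

```text
t: 13.75
ee_pos: [0.4524, -0.2388, 0.2509]
eef_rot: [[0.995, 0.095, 0.02], [0.097, -0.991, -0.088], [0.012, 0.09, -0.996]]
contact_force: [-0.9, 0.5, 0.5]
gripper_width: 0.002
t 13.75 TCP jig [-150.7  127.9  250.9] F jig [0.6 0.8 0.5] grip 0.002
[[0.995, 0.095, 0.02], [0.097, -0.991, -0.088], [0.012, 0.09, -0.996]] yaw err -1.5581862343409627
shift mm [ 120.7 -198.8  166.3]
turn [ 0.0898 -0.0107 -0.0278] R ok 1.0000105
-0.03 0.0357; -0.025 0.0355; -0.02 0.0352; -0.015 0.036; -0.01 0.0541; -0.005 0.0563; 0.0 0.0557; 0.005 0.0559; 0.01 0.055; 0.015 0.0557; 0.02 0.0556; 0.025 0.0556; 0.03 0.0559; 0.035 0.0557; 0.04 0.0639; 0.045 0.0671; 0.05 0.0669; 0.055 0.067; 0.06 0.0751; 0.065 0.0902; 0.07 0.0887; 0.075 0.0894; 0.08 0.0896; 0.085 0.075; 0.09 0.0753; 0.095 0.0731; 0.1 0.0729; 0.105 0.071; 0.11 0.0723; 0.115 0.0704; 0.12 0.0698; 0.125 0.074; 0.13 0.0732; 0.135 0.0677; 0.14 0.0644; 0.145 0.0581; 0.15 0.059; 0.155 0.0582; 
tongue -0.010210513057938428 [-0.00923026  0.03855911] 0.03997409959505886
top rail [ 0.557 -0.01   0.035] jig [ 0.0636 -0.0042] 0.73
top shoulder [ 0.553 -0.034  0.0
[... 187 characters left out ...]
 [ 0.0452 -0.1568] 0.73
top driver [ 0.427 -0.056  0.001] jig [0.0335 0.1303] 0.79
side rail [ 0.269 -0.259  0.001] jig [-0.1482  0.3123] 0.86
side rail [ 0.504 -0.439 -0.001] jig [-0.3554  0.1013] 0.82
side rail [ 0.556 -0.01   0.038] jig [ 0.0639 -0.0029] 0.68
side shoulder [ 0.286 -0.227  0.03 ] jig [-0.1187  0.2913] 0.87
side shoulder [ 0.555 -0.03   0.055] jig [ 0.0436 -0.0001] 0.81
side shoulder [ 0.503 -0.402  0.028] jig [-0.3188  0.0983] 0.71
side shoulder [ 0.552 -0.009  0.038] jig [0.0647 0.0005] 0.63
side glue [ 0.719 -0.166 -0.003] jig [-0.1118 -0.1456] 0.61
side screwjar [ 0.708 -0.006  0.   ] jig [ 0.0491 -0.1548] 0.68
side driver [ 0.425 -0.058  0.002] jig [0.0326 0.1324] 0.77
```

View pics/t7.png

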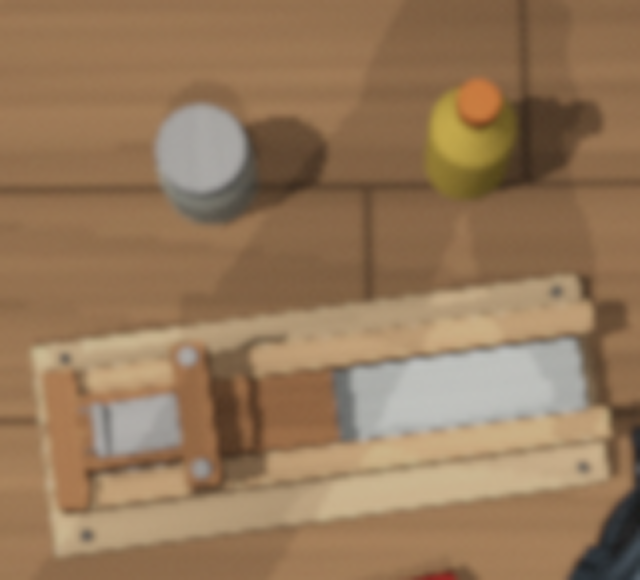

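View pics/s7.png

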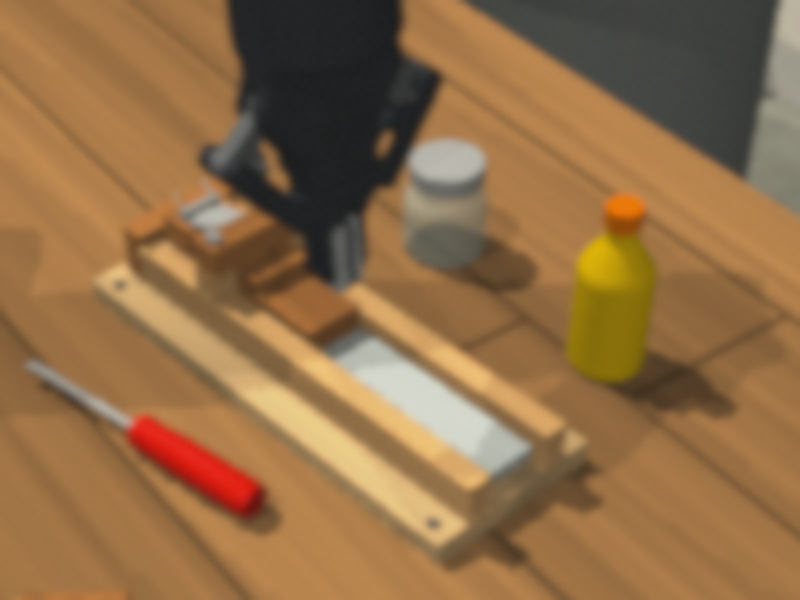

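Depth shows the tongue from jig x −10 to +40 mm, so the origin is at ≈ 65 mm. The rail sits level at z ≈ 35–36 mm, the leaf is raised by ~10 mm and the fingers are clear.

```bash
python3 -c "
from station import *
print(job_done())"
```

```text
the job is handed in; nothing more can be done
None
```

The rail is loaded and, as far as my checks show, fully home against the end stop; I've handed the job in (it reports no verdict). With the fingers shut, I pressed the tongue down until the bed bottomed out. Holding it there with about 15–29 N, I pushed it along the channel under the bridge and drag spring. A final push of about 48 N moved the fingers only about 0.5 mm further, so I eased off and lifted the fingers away. It took about 14 s of the 48 s.

- **Rail position:** depth from the top camera put the tongue at jig x = −10 to 40 mm, so the rail's origin is at about 65 mm, at z ≈ 35.5 mm and level. The trained networks put the origin at about 64 mm, within their 4 mm error.
- **Drag spring:** its end stands about 10 mm higher than at the start, so it is lifted by the rail.
- **Bystanders:** bottle, jar and screwdriver stayed put, with readings within 5 mm of the start, about the networks' error.
- **Robot:** the arm was clear of everything at the end, with about 1 N of force on the tool.
- **Slight disagreement:** the fingers drifted about 3.5 mm sideways on the tongue and tilted about 5° while pushing. The rail still sits straight in the channel.

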